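Put the pump dispenser back in the polish carousel and hold it facing front

TASK

The refilled pump dispenser goes back, upright, into the empty round well of the polish carousel: set it down in there, do not drop it, and let it go. Then turn the carousel gently by its black carry handle until the dispenser is at the front of the base, squarely in line with the drawer knob, and finish still gripping the handle, so that the turntable stays put while I press the pump. Do not tip the dispenser or shift the other things on the desk.

Things in the scene. Friction and masses are not known exactly. Their poses are not given: they have to be found in the camera images.
- dispenser_center (a point): Half-way up the pump dispenser, on its axis (z), 55 mm above its underside. A bottle 110 mm high, about 0.2 kg, the tallest loose thing on the desk: pale body 52 mm in diameter to 72 mm up, a shoulder to 81 mm, and a straight steel pump cap 38 mm in diameter from 83 to 110 mm up. Easily gripped from above by the cap, whose middle is 42 mm above this point.
- well (a point): Centre of the floor of the carousel's empty well, a round open cup with a 61 mm bore and a 3 mm wall 34 mm high; the floor is 52 mm above the desk, 66 mm from the turning axis. It turns with the carousel. With the dispenser seated, the dispenser's centre is 55 mm above this point and its cap stands clear of its neighbours. Axes as carousel.
- carousel: The white disc, 208 mm across, that turns endlessly either way on a greased bearing (drag 0.03 N m plus 0.1 N m per rad/s) and stays where left. Origin on the vertical turning axis, 40 mm above the desk; its -x points to the well, z up. Fixed in it: three polish bottles on each side of the well (tops 122 mm above the desk) and, opposite the well, a cup of brushes (tops to 180 mm).
- grip (a point): Centre of the black carry handle across the top of the carousel, on the turning axis, 163 mm above the desk (top of the bar at 176 mm): a level bar 62 mm long (along its x, which is the carousel's x), 13 mm thick (along its y), 26 mm high, on two thin posts. Grip it from above across its thickness and twist. Turns with the carousel.
- base: The square light-wood base box of the carousel, 190 x 190 mm, 40 mm high, fixed to the desk. Origin on the desk below the turning axis. Its front is the side with the darker drawer front and a steel knob (sticking out 23 mm, 22 mm high in the middle of that side), and faces along its own -x; turned up to about 30 degrees either way from facing the robot. The well is at the front when it lies along the base's -x from the axis.
- dispenser: The pump dispenser itself; origin at the centre of its underside, z up along its axis.
- polish_center (a point): Bystander: centre of a loose polish bottle, 32 mm in diameter, 77 mm high.
- timer_center (a point): Bystander: centre of the square desk timer, 66 x 66 x 24 mm.
- geljar_center (a point): Bystander: centre of a low gel jar, 59 mm in diameter, 42 mm high.
- buffer_center (a point): Bystander: centre of a buffing block, 92 x 26 x 26 mm, lying flat.
- dish: Bystander: small glass dish, 54 mm in diameter, 26 mm high; origin at the centre of its underside.
Not all that is in view belongs to the job. Of the things that look like the dispenser, the middle-sized one is meant.

How it is judged:
On the way, in this order (a step that is already met when the one before it is completed fails the run):
1. the dispenser stands upright on the floor of the well, let go (horizontal distance between dispenser_center and well below 0.009 m and z of dispenser_center in the frame of well between 0.048 and 0.061 m and angle between dispenser_center's own z axis and vertical below 0.12 rad and contact force between the fingers and dispenser below 0.1 N), for 0.2 s.
2. the dispenser is at the front of the base, carousel still, its handle gripped (all of step 1 and x of well in the frame of base below -0.06 m and y of well in the frame of base between -0.0125 and 0.0125 m and angular speed of carousel below 0.3 rad/s and contact force between the fingers and carousel above 3 N and distance between the grasp point and grip below 0.03 m), for 0.3 s.
At the end, for the whole second after the job is handed in: Dispenser on the floor of the well, upright (7 degrees), not touched by the fingers; the well at the front of the base (within 12.5 mm of its centre line, about 11 degrees); the carousel still; the fingers gripping the handle (over 3 N, within 30 mm of its centre) (all of step 2); the arm keeps its last pose, push and grip.
It fails at once if the dispenser is tipped by more than 40 degrees (angle between dispenser_center's own z axis and vertical above 0.7 rad).
It fails at once if the dispenser is dropped (falls faster than 0.65 m/s out of the fingers) (linear speed of dispenser above 0.65 m/s and contact force between the fingers and dispenser below 0.05 N).
It fails at once if the carousel is spun faster than a turn a second (6 rad/s) (angular speed of carousel above 6 rad/s).
It fails at once if another thing on the desk is shifted by more than 25 mm (distance of any of polish_center, timer_center, geljar_center, buffer_center, dish from where it was at the start of the episode above 0.025 m).
It also fails if it takes over 69 s, if anything falls off the work surface, if the arm or the gripper's body presses on something with over 40 N, if the wrist force passes 120 N, or if a joint passes its speed limit or range.

ROBOT

A 6-joint arm with a two-finger parallel gripper is mounted at the origin on the work surface. World frame = base frame: x ahead of the robot, y to its left, z up, the work surface at z = 0. Lengths are in m, angles in rad, forces in N, time in s.
With the tool pointing down it reaches from about 0.35 to 0.775 m from the base axis. Payload 5.5 kg.
Tool frame: the origin (TCP) lies midway between the tips of the shut fingers; the grasp point (between the pads) lies 19 mm behind it; z points along the fingers, y is the line along which they close (so a half turn about z gives the same grasp; the last joint's range is limited). The gripper opens to 85 mm and grips with 20 to 120 N. Pads are 22 mm wide; open, the fingers measure 114 mm over their backs; the gripper's body (76 mm by 85 mm) begins 54 mm behind the grasp point. The pads swing forward as they close: fully open they stand 13 mm farther back than shut.
Start: joints at [1.04, 0.313, 0.046, 1.304, 0, 1.431], TCP at [0.219, 0.532, 0.231] pointing down, gripper open.
Joint ranges: [-2.76, 2.76], [-0.86, 1.69], [-1.03, 1.26], [-2.2, 2.34], [-1.47, 1.5], [-3.14, 3.14]. Speed limits (rad/s): [2.57, 2.57, 3.14, 3.14, 3.14, 3.14].

INTERFACE

Orientations are given as a unit quaternion [w, x, y, z].
In Python, from workcell import env gives the robot as it stands. The module is installed in compiled form; this text tells all that it offers.
- The arm moves only by the tool servo_tool, never from a script. Its argument "increments" is a list of rows, each an object of numbers: "grip": the closure, from 0 (fully open) to 1 (shut); "x", "y", "z": the shift along the tool's x, y, z in mm; "roll": the turn about the tool's z in degrees. In form: [{"grip": .., "x": .., "y": .., "z": .., "roll": ..}, ...]. A call has 1 to 5 rows; each row shifts and turns the commanded pose from where the row before left it, along the tool's axes as they then stand; what a row does not reach is not made up. A row lasts 1/12 s, in which the tool goes at most 41.7 mm and 7.16 degrees, less where a joint would pass 70% of its speed; a pose out of reach is approached as far as the arm can. A call is refused whole if a number of a shift passes 41.7 or a number of a turn 7.16, either way. A call with a gripper value outside its range is refused whole. The fingers move at their own pace and stop on an object; "grip_force" is the grip in N (left out, the last holds). Time passes only in rows, so rows that do not move let the fingers close. It gives the time, the measured TCP pose, the force, the opening and the grip force at its end, in the units of the state.
- env.get_state(): the state, without advancing time (a new reading comes with each control period).
- env.read_camera(name): name is "side" or "top" or "wrist"; returns the picture (384x512x3 uint8, red, green, blue); there is no depth.
- env.get_calibration(name): a dict with "vertical_fov" (degrees; the focal length in pixels is half the picture's height over the tangent of half this angle, whatever the lens; pixels are square), "cx", "cy" (the principal point, pixels), "rvec" (rotation vector, rad) and "tvec" (3), from world to camera coordinates, as OpenCV has them; the wrist camera has in their place "tool_from_camera" (4x4, takes a point from camera to tool coordinates, whose origin is the TCP and whose axes are the flange's). Camera axes: x right, y down, z forward; pixel columns grow to the right and rows downward; lengths in m; the calibration is good to about 2 mm. The wrist camera is an equidistant fisheye: a pixel r from the principal point sees the ray r / f radians off the axis. A picture is of the moment at which its call begins: read the wrist's pose just before it. get_calibration takes no time and is no camera call.
- env.hand_in(): hands the job in; it is judged then, once.
The state is a dict: "clock": time; "joint_pos": joint angles; "qvel": joint speeds; "tau": joint torques, N m; "tcp_pos": TCP position; "orientation": TCP orientation; "wrist_force": force on the tool from outside, world axes, zero at the start; "ft_torque": the same for the moment, N m; "finger_gap": finger opening in m; "grip_force": force on a finger pad.
Only numpy, scipy, OpenCV 4.12 (cv2) and the standard library are available. Lean on these libraries where they do the work, as an engineer would, in place of code of your own. Each camera call takes 0.05 s, during which the arm holds its last target. There are 200 camera calls.

## Working session

There is one attempt and no reset: what is moved stays moved. The work goes in short steps, Python scripts to look and compute and a tool call to move; the robot and the scene stay as the last step left them, time stands still between calls to the robot, and variables do not carry over. Pictures are saved under pics/ and viewed, at most 10 in all, crops included, and the job is handed in when it is done.

Besides the shell and the picture viewer there is one more tool, called by a JSON object that holds its "op" and its "data", one argument or row to a line. servo_tool: Moves the arm, as the interface text tells. Its arguments: {"type":"object","properties":{"increments":{"type":"array"},"grip_force":{"type":"number"}},"required":["increments"]}

```bash
mkdir -p pics
python3 - <<'E'
from workcell import env
import cv2,numpy as np
for n in("side","top"):
    im=env.read_camera(n); np.save(f"{n}0.npy",im); cv2.imwrite(f"pics/{n}0.png",cv2.resize(im[:,:,::-1],(800,600),interpolation=cv2.INTER_CUBIC))
    print(n,env.get_calibration(n))
print(env.get_calibration("wrist")); print(env.get_state())
E
```

```text
side {'vertical_fov': 44.647686751161935, 'cx': 257.5154367702606, 'cy': 194.67580451388145, 'rvec': array([ 2.34245303, -0.77179117,  0.25255385]), 'tvec': array([-0.37071413,  0.38064295,  0.84347925])}
top {'vertical_fov': 55.90371433741836, 'cx': 254.00059465981442, 'cy': 195.06454307558676, 'rvec': array([ 2.12540002, -2.10824639,  0.15841966]), 'tvec': array([0.11852162, 0.56767188, 0.82867094])}
{'vertical_fov': 65.70646984690485, 'cx': 251.33107771569576, 'cy': 192.88667283129107, 'tool_from_camera': array([[ 1.15761180e-03, -9.62089583e-01, -2.72731174e-01,
         6.82913908e-02],
       [ 9.99999325e-01,  1.08644923e-03,  4.11942377e-04,
        -6.46384273e-04],
       [-1.00016896e-04, -2.72731467e-01,  9.62090192e-01,
        -1.43629551e-01],
       [ 0.00000000e+00,  0.00000000e+00,  0.00000000e+00,
         1.00000000e+00]])}
{'clock': 0.1, 'joint_pos': array([1.04040632e+00, 3.13912074e-01, 4.51247095e-02, 1.30358355e+00,
       2.02654810e-05, 1.43121017e+00]), 'qvel': array([ 0.00093099, -0.00027493,  0.00317438, -0.0008775 ,  0.00052713,
       -0.0002414 ]), 'tau': array([ 1.94031629e-03, -4.81724489e+01,  2.99244529e+01,  1.27174592e-02,
       -1.26701880e-04,  1.49848240e-06]), 'tcp_pos': array([0.21881135, 0.53127288, 0.23051869]), 'orientation': array([-2.68398848e-04,  1.94160777e-01,  9.80969405e-01, -7.40201048e-04]), 'wrist_force': array([ 0.40674855, -0.19674024,  0.3071094 ]), 'ft_torque': array([-0.01282249, -0.01595003,  0.05878369]), 'grip_force': 0.0, 'finger_gap': 0.08515340348040912}
```

View pics/top0.png

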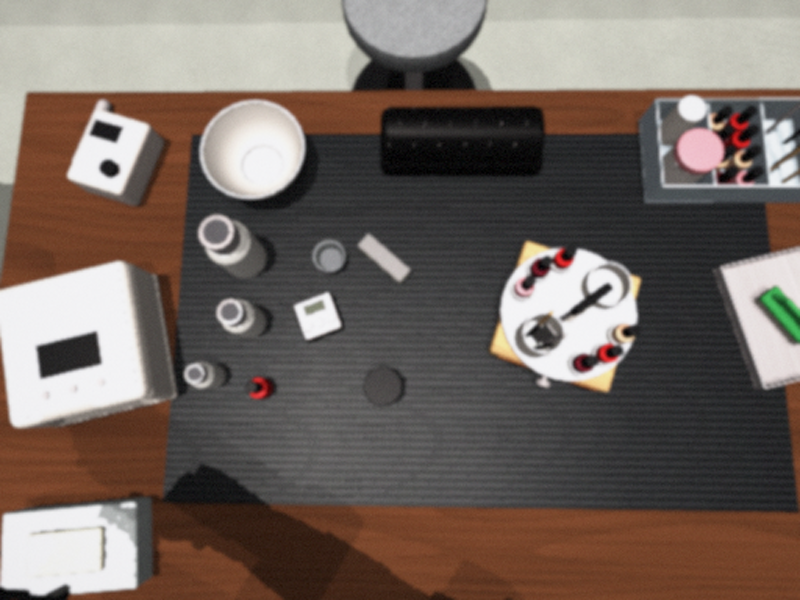

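View pics/side0.png

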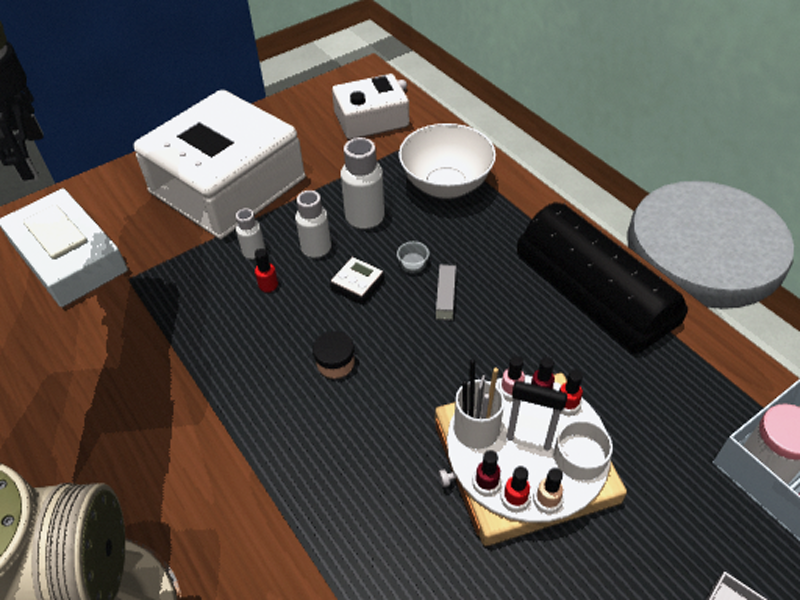

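The top view (800 px scale) shows three lookalikes: a big one at (217,235), a middle one at (233,310) and a small one at (200,375). By the description I want the middle one. The well is at (607,285), the handle bar runs (567,318)–(610,288) and the knob is at (543,381).

```bash
cat > h.py <<'E'
from workcell import env
import cv2,numpy as np
from scipy.spatial.transform import Rotation as R
def ray(n,u,v):
    c=env.get_calibration(n); f=192/np.tan(np.radians(c["vertical_fov"]/2))
    M=R.from_rotvec(c["rvec"]).as_matrix(); d=M.T@np.array([(u-c["cx"])/f,(v-c["cy"])/f,1]); return -M.T@c["tvec"],d/np.linalg.norm(d)
def pose():
    s=env.get_state(); q=s["orientation"]; return s["tcp_pos"],R.from_quat([q[1],q[2],q[3],q[0]]).as_matrix(),s
def wray(u,v,p,M):
    c=env.get_calibration("wrist"); f=192/np.tan(np.radians(c["vertical_fov"]/2)); T=c["tool_from_camera"]
    x,y=u-c["cx"],v-c["cy"]; r=np.hypot(x,y)+1e-9; th=r/f
    d=np.array([np.sin(th)*x/r,np.sin(th)*y/r,np.cos(th)]); return p+M@T[:3,3],M@T[:3,:3]@d
def plane(o,d,z): return o+d*(z-o[2])/d[2]
def tri(a,b):
    A=[];B=[]
    P=[np.eye(3)-np.outer(d,d) for _,d in(a,b)]
    return np.linalg.solve(P[0]+P[1],P[0]@a[0]+P[1]@b[0])
E
python3 - <<'E'
from h import *
s=1.5625
t=lambda u,v,z:plane(*ray("top",u/s,v/s),z).round(4)
for nm,a,b in(("big",(217,229),(360,147)),("mid",(232,308),(309,199)),("small",(196,371),(247,214))):
    print(nm,tri(ray("top",a[0]/s,a[1]/s),ray("side",b[0]/s,b[1]/s)).round(4))
print("mid",t(232,308,.11))
print("handle",t(567,319,.176),t(610,288,.176),"well",t(607,285,.086),"disc c",t(569,314,.045))
print("knob",t(543,381,.022)); print("corners",[t(*p,.04) for p in((525,241),(640,277),(492,352),(608,389))])
for nm,p,z in(("jar",(383,385),.042),("timer",(318,315),.024),("polish",(260,386),.077),("dish",(329,256),.026)): print(nm,t(*p,z))
im=np.load("top0.npy")[180:260,100:200]; im2=np.load("side0.npy")[80:180,130:260]
cv2.imwrite("pics/c1.png",np.hstack([cv2.resize(im,(400,320)),cv2.resize(im2,(400,320))])[:,:,::-1])
E
```

```text
big [0.6569 0.3796 0.1478]
mid [0.5481 0.3646 0.1074]
small [0.4594 0.419  0.0844]
mid [0.5502 0.3627 0.11  ]
handle [ 0.5268 -0.1048  0.176 ] [ 0.5688 -0.1632  0.176 ] well [ 0.5924 -0.1908  0.086 ] disc c [ 0.5549 -0.1441  0.045 ]
knob [ 0.4524 -0.1057  0.022 ]
corners [array([ 0.6737, -0.0807,  0.04  ]), array([ 0.6154, -0.259 ,  0.04  ]), array([ 0.4954, -0.0247,  0.04  ]), array([ 0.4404, -0.1995,  0.04  ])]
jar [0.4431 0.1434 0.042 ]
timer [0.5542 0.2506 0.024 ]
polish [0.4387 0.3243 0.077 ]
dish [0.6516 0.2356 0.026 ]
```

View pics/c1.png

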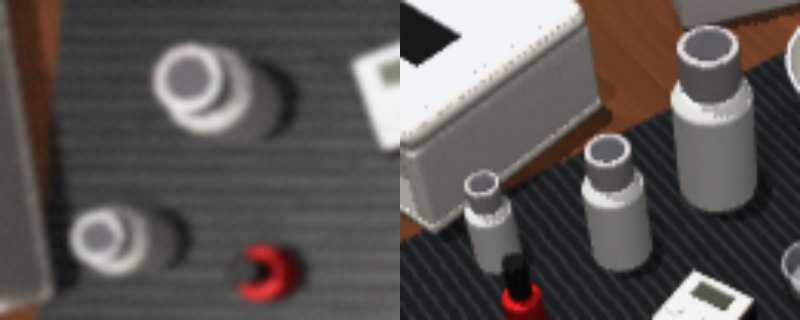

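Triangulated heights come out at 148, 107 and 84 mm. The crop confirms the middle bottle, at about (0.549, 0.363), as the dispenser. I'll move over it.

{"op": "servo_tool", "data": {
  "increments": [
    {"grip":0,"x":-37,"y":-3},
    {"grip":0,"x":-37,"y":-3},
    {"grip":0,"x":-37,"y":-3},
    {"grip":0,"x":-37,"y":-3},
    {"grip":0,"x":-37,"y":-3}
  ]
}}

```text
invalid input at $.increments[0]: expected keys grip, x, y, z, roll
```

{"op": "servo_tool", "data": {
  "increments": [
    {"grip":0,"x":-37,"y":-3},
    {"grip":0,"x":-37,"y":-3},
    {"grip":0,"x":-37,"y":-3},
    {"grip":0,"x":-37,"y":-3},
    {"grip":0,"x":-37,"y":-3}
  ]
}}

```text
invalid input at $.increments[0]: expected keys grip, x, y, z, roll
```

{"op": "servo_tool", "data": {
  "increments": [
    {"grip":0},
    {"grip":0},
    {"grip":0},
    {"grip":0}
  ]
}}

```text
invalid input at $.increments[0]: expected keys grip, x, y, z, roll
```

Run:
```python
from h import *
p,M,s=pose(); im=env.read_camera("wrist"); np.save("w1.npy",im); np.savez("w1p",p=p,M=M); cv2.imwrite("pics/w1.png",im[:,:,::-1]); print(p,M.round(3),s["clock"])
```

```text
[0.21881135 0.53127288 0.23051869] [[-0.925  0.381 -0.001]
 [ 0.381  0.925 -0.001]
 [ 0.    -0.002 -1.   ]] 0.1
```

View pics/w1.png

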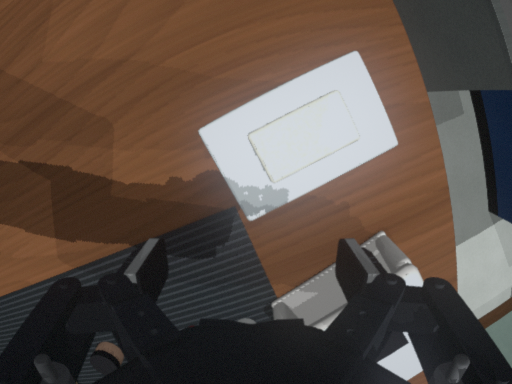

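The moves were refused because every key is required, so the picture only shows the start pose, with the fingers at (150,265) and (355,265). I'll resend with all keys.

{"op": "servo_tool", "data": {
  "increments": [
    {"grip":0,"x":-37,"y":-3,"z":0,"roll":0},
    {"grip":0,"x":-37,"y":-3,"z":0,"roll":0},
    {"grip":0,"x":-37,"y":-3,"z":0,"roll":0},
    {"grip":0,"x":-37,"y":-3,"z":0,"roll":0},
    {"grip":0,"x":-37,"y":-3,"z":0,"roll":0}
  ]
}}

```text
clock: 0.57
tcp_pos: [0.3855, 0.4463, 0.231]
orientation: [-0.0, 0.194, 0.981, -0.0]
wrist_force: [-0.0, 0.6, 1.6]
finger_gap: 0.0858
grip_force: 0.0
```

{"op": "servo_tool", "data": {
  "increments": [
    {"grip":0,"x":-37,"y":-3,"z":0,"roll":0},
    {"grip":0,"x":-37,"y":-3,"z":0,"roll":0},
    {"grip":0,"x":-37,"y":-3,"z":0,"roll":0},
    {"grip":0,"x":-37,"y":-3,"z":0,"roll":0},
    {"grip":0,"x":-37,"y":-3,"z":0,"roll":0}
  ]
}}

```text
clock: 0.98
tcp_pos: [0.551, 0.3618, 0.2309]
orientation: [-0.0, 0.194, 0.981, -0.0]
wrist_force: [0.4, 0.6, -0.3]
finger_gap: 0.0854
grip_force: 0.0
```

{"op": "servo_tool", "data": {
  "increments": [
    {"grip":0,"x":0,"y":0,"z":0,"roll":0},
    {"grip":0,"x":0,"y":0,"z":0,"roll":0},
    {"grip":0,"x":0,"y":0,"z":0,"roll":0}
  ]
}}

```text
clock: 1.23
tcp_pos: [0.5494, 0.3627, 0.2306]
orientation: [-0.001, 0.195, 0.981, -0.0]
wrist_force: [-0.1, 0.2, 0.2]
finger_gap: 0.0858
grip_force: 0.0
```

Run:
```python
from h import *
p,M,s=pose(); im=env.read_camera("wrist"); np.save("w1.npy",im); np.savez("w1p",p=p,M=M); cv2.imwrite("pics/w2.png",im[:,:,::-1]); print(p,M.round(3),s["clock"])
```

```text
[0.54940024 0.36270374 0.23060695] [[-0.924  0.382 -0.002]
 [ 0.382  0.924 -0.   ]
 [ 0.001 -0.001 -1.   ]] 1.2333
```

View pics/w2.png

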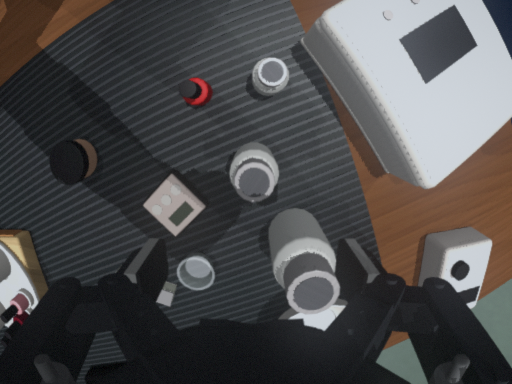

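The wrist view shows the middle bottle's cap top at (254,181), the big bottle's cap at (313,292) and the small one at (271,72).

Run:
```python
from h import *
d=np.load("w1p.npz")
for u,v,z in((254,181,.11),(313,292,.148),(271,72,.084),(75,162,.042)): print(plane(*wray(u,v,d["p"],d["M"]),z).round(4))
o,dd=wray(252,265,d["p"],d["M"]); print(d["M"].T@(plane(o,dd,.25)-d["p"]))
```

```text
[0.5456 0.3662 0.11  ]
[0.6551 0.3803 0.148 ]
[0.4576 0.4201 0.084 ]
[0.4487 0.1587 0.042 ]
[-0.00263713 -0.0002325  -0.01939642]
```

{"op": "servo_tool", "data": {
  "increments": [
    {"grip":0,"x":3,"y":1,"z":30,"roll":0},
    {"grip":0,"x":0,"y":0,"z":30,"roll":0},
    {"grip":0,"x":0,"y":0,"z":30,"roll":0},
    {"grip":0,"x":0,"y":0,"z":30,"roll":0},
    {"grip":0,"x":0,"y":0,"z":20,"roll":0}
  ]
}}

```text
clock: 1.7
tcp_pos: [0.5443, 0.3657, 0.0887]
orientation: [-0.001, 0.193, 0.981, -0.001]
wrist_force: [-0.5, -1.0, 0.4]
finger_gap: 0.0852
grip_force: 0.0
```

{"op": "servo_tool", "data": {
  "increments": [
    {"grip":0,"x":0,"y":0,"z":9,"roll":0},
    {"grip":0,"x":0,"y":0,"z":0,"roll":0},
    {"grip":0.3,"x":0,"y":0,"z":0,"roll":0},
    {"grip":0.4,"x":0,"y":0,"z":0,"roll":0},
    {"grip":0.5,"x":0,"y":0,"z":0,"roll":0}
  ],
  "grip_force": 30
}}

```text
clock: 2.12
tcp_pos: [0.5485, 0.366, 0.0846]
orientation: [0.001, 0.194, 0.981, 0.001]
wrist_force: [-0.6, -0.3, -0.1]
finger_gap: 0.0517
grip_force: 0.0
```

{"op": "servo_tool", "data": {
  "increments": [
    {"grip":1,"x":0,"y":0,"z":0,"roll":0},
    {"grip":1,"x":0,"y":0,"z":0,"roll":0},
    {"grip":1,"x":0,"y":0,"z":0,"roll":0},
    {"grip":1,"x":0,"y":0,"z":0,"roll":0},
    {"grip":1,"x":0,"y":0,"z":0,"roll":0}
  ],
  "grip_force": 30
}}

```text
clock: 2.53
tcp_pos: [0.5485, 0.3657, 0.0843]
orientation: [0.001, 0.194, 0.981, 0.001]
wrist_force: [-1.1, -0.6, 6.6]
finger_gap: 0.0368
grip_force: 30.7
```

Gripped: gap 37 mm at 30 N. Lifting to clear the handle and brushes, with a zoom on the carousel from the saved images.

{"op": "servo_tool", "data": {
  "increments": [
    {"grip":1,"x":0,"y":0,"z":-20,"roll":0},
    {"grip":1,"x":0,"y":0,"z":-35,"roll":0},
    {"grip":1,"x":0,"y":0,"z":-35,"roll":0},
    {"grip":1,"x":0,"y":0,"z":-35,"roll":0},
    {"grip":1,"x":0,"y":0,"z":-35,"roll":0}
  ],
  "grip_force": 40
}}

```text
clock: 2.95
tcp_pos: [0.5469, 0.3647, 0.2438]
orientation: [-0.0, 0.194, 0.981, -0.0]
wrist_force: [0.4, 0.5, -1.9]
finger_gap: 0.0371
grip_force: 40.5
```

{"op": "servo_tool", "data": {
  "increments": [
    {"grip":1,"x":0,"y":0,"z":-35,"roll":0},
    {"grip":1,"x":0,"y":0,"z":-20,"roll":0},
    {"grip":1,"x":0,"y":0,"z":0,"roll":0}
  ]
}}

```text
clock: 3.2
tcp_pos: [0.549, 0.3657, 0.3036]
orientation: [0.004, 0.194, 0.981, 0.003]
wrist_force: [0.6, 0.6, -1.9]
finger_gap: 0.0371
grip_force: 40.7
```

Run:
```python
from h import *
a=np.load("top0.npy")[150:255,310:415]; b=np.load("side0.npy")[225:350,275:405]
cv2.imwrite("pics/c2.png",np.hstack([cv2.resize(a,(400,400),interpolation=2),cv2.resize(b,(400,400),interpolation=2)])[:,:,::-1])
```

```text
(no output)
```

View pics/c2.png

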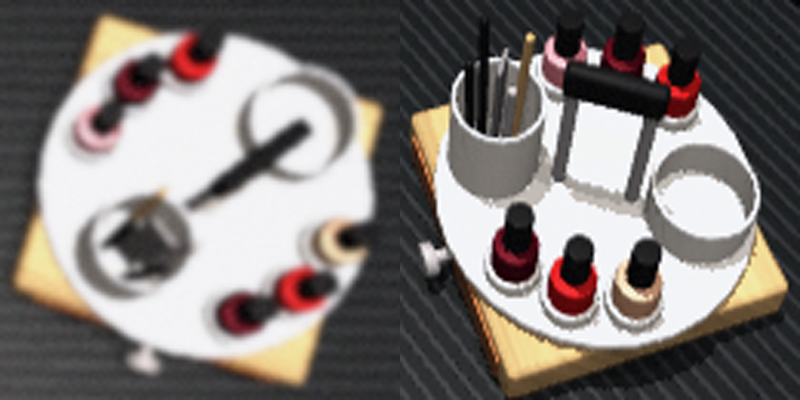

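The top crop shows the disc centred at about (205,196) and the well rim at about (300,122). In the side crop the rim centre is at about (705,192).

Run:
```python
from h import *
k=105/400
T=lambda x,y:(310+x*k,150+y*k); S=lambda x,y:(275+(x-400)*130/400,225+y*125/400)
w=tri(ray("top",*T(300,122)),ray("side",*S(705,192))); print("well tri",w)
print("well top z86",plane(*ray("top",*T(300,122)),.086),"side",plane(*ray("side",*S(705,192)),.086))
print("axis disc",plane(*ray("top",*T(205.5,196.5)),.048))
print("handle side z.176 ends",plane(*ray("side",*S(567,75)),.17),plane(*ray("side",*S(668,92)),.17))
c=[plane(*ray("top",*T(*p)),.04) for p in((105,15),(385,105),(15,290),(303,385))]; print("corners mean",np.mean(c,0)); print("knob",plane(*ray("top",*T(143,358)),.022))
e=np.array([c[0]-c[2],c[1]-c[3]]); print(np.degrees(np.arctan2(e[:,1],e[:,0])),np.linalg.norm(e,axis=1)); e=np.array([c[1]-c[0],c[3]-c[2]]); print(np.degrees(np.arctan2(e[:,1],e[:,0])),np.linalg.norm(e,axis=1))
print(pose()[:1])
```

```text
well tri [ 0.5952612 -0.1940743  0.0795278]
well top z86 [ 0.59325    -0.19146805  0.086     ] side [ 0.59250544 -0.19614979  0.086     ]
axis disc [ 0.55289779 -0.14272116  0.048     ]
handle side z.176 ends [ 0.53628616 -0.11939761  0.17      ] [ 0.57564214 -0.16290184  0.17      ]
corners mean [ 0.55449612 -0.14241576  0.04      ]
knob [ 0.45202869 -0.10573693  0.022     ]
[-18.952121   -19.13833129] [0.1915647 0.1897783]
[-108.57179903 -108.02308893] [0.18766095 0.18706463]
(array([0.5489932 , 0.36572534, 0.30356776]),)
```

{"op": "servo_tool", "data": {
  "increments": [
    {"grip":1,"x":-10,"y":-20,"z":0,"roll":0},
    {"grip":1,"x":-17,"y":-33,"z":0,"roll":0},
    {"grip":1,"x":-17,"y":-33,"z":0,"roll":0},
    {"grip":1,"x":-17,"y":-33,"z":0,"roll":0},
    {"grip":1,"x":-17,"y":-33,"z":0,"roll":0}
  ]
}}

```text
clock: 3.62
tcp_pos: [0.5608, 0.1932, 0.2959]
orientation: [-0.001, 0.194, 0.981, -0.0]
wrist_force: [0.4, -0.3, -1.2]
finger_gap: 0.0366
grip_force: 40.8
```

{"op": "servo_tool", "data": {
  "increments": [
    {"grip":1,"x":-17,"y":-33,"z":0,"roll":0},
    {"grip":1,"x":-17,"y":-33,"z":0,"roll":0},
    {"grip":1,"x":-17,"y":-33,"z":0,"roll":0},
    {"grip":1,"x":-17,"y":-33,"z":0,"roll":0},
    {"grip":1,"x":-17,"y":-33,"z":0,"roll":0}
  ]
}}

```text
clock: 4.03
tcp_pos: [0.5766, 0.0081, 0.2961]
orientation: [-0.001, 0.194, 0.981, 0.0]
wrist_force: [0.4, 0.9, -1.1]
finger_gap: 0.0369
grip_force: 40.8
```

{"op": "servo_tool", "data": {
  "increments": [
    {"grip":1,"x":-17,"y":-33,"z":0,"roll":0},
    {"grip":1,"x":-17,"y":-33,"z":0,"roll":0},
    {"grip":1,"x":-17,"y":-33,"z":0,"roll":0},
    {"grip":1,"x":-17,"y":-33,"z":0,"roll":0},
    {"grip":1,"x":-17,"y":-33,"z":0,"roll":0}
  ]
}}

```text
clock: 4.45
tcp_pos: [0.5924, -0.1768, 0.296]
orientation: [-0.001, 0.194, 0.981, 0.0]
wrist_force: [0.7, 0.2, -1.9]
finger_gap: 0.037
grip_force: 40.8
```

{"op": "servo_tool", "data": {
  "increments": [
    {"grip":1,"x":-7,"y":-18,"z":0,"roll":-2},
    {"grip":1,"x":0,"y":0,"z":0,"roll":-7},
    {"grip":1,"x":0,"y":0,"z":0,"roll":-7},
    {"grip":1,"x":0,"y":0,"z":0,"roll":-7},
    {"grip":1,"x":0,"y":0,"z":0,"roll":-7}
  ]
}}

```text
clock: 4.87
tcp_pos: [0.592, -0.1948, 0.2956]
orientation: [-0.001, -0.069, 0.998, 0.001]
wrist_force: [0.2, -0.5, -1.6]
finger_gap: 0.0368
grip_force: 40.8
```

{"op": "servo_tool", "data": {
  "increments": [
    {"grip":1,"x":0,"y":0,"z":0,"roll":-7},
    {"grip":1,"x":0,"y":0,"z":0,"roll":-7},
    {"grip":1,"x":0,"y":0,"z":0,"roll":-7},
    {"grip":1,"x":0,"y":0,"z":0,"roll":-7},
    {"grip":1,"x":0,"y":0,"z":0,"roll":-7}
  ]
}}

```text
clock: 5.28
tcp_pos: [0.5921, -0.1943, 0.2958]
orientation: [-0.001, -0.366, 0.931, 0.001]
wrist_force: [-0.1, -0.1, -1.1]
finger_gap: 0.0363
grip_force: 40.8
```

{"op": "servo_tool", "data": {
  "increments": [
    {"grip":1,"x":0,"y":0,"z":0,"roll":-7},
    {"grip":1,"x":0,"y":0,"z":0,"roll":-7},
    {"grip":1,"x":0,"y":0,"z":0,"roll":-7},
    {"grip":1,"x":0,"y":0,"z":0,"roll":-7},
    {"grip":1,"x":0,"y":0,"z":0,"roll":-7}
  ]
}}

```text
clock: 5.7
tcp_pos: [0.5921, -0.1942, 0.2958]
orientation: [-0.0, -0.629, 0.777, 0.001]
wrist_force: [-0.1, -0.9, -1.9]
finger_gap: 0.0369
grip_force: 40.8
```

{"op": "servo_tool", "data": {
  "increments": [
    {"grip":1,"x":0,"y":0,"z":0,"roll":-7},
    {"grip":1,"x":0,"y":0,"z":0,"roll":-7},
    {"grip":1,"x":0,"y":0,"z":0,"roll":-7},
    {"grip":1,"x":0,"y":0,"z":0,"roll":-7},
    {"grip":1,"x":0,"y":0,"z":0,"roll":-7}
  ]
}}

```text
clock: 6.12
tcp_pos: [0.5921, -0.1943, 0.2958]
orientation: [0.0, 0.834, -0.552, -0.001]
wrist_force: [0.4, 0.3, -1.6]
finger_gap: 0.0365
grip_force: 40.9
```

{"op": "servo_tool", "data": {
  "increments": [
    {"grip":1,"x":0,"y":0,"z":0,"roll":-7},
    {"grip":1,"x":0,"y":0,"z":0,"roll":-7},
    {"grip":1,"x":0,"y":0,"z":0,"roll":0},
    {"grip":1,"x":0,"y":0,"z":0,"roll":0},
    {"grip":1,"x":0,"y":0,"z":0,"roll":0}
  ]
}}

```text
clock: 6.53
tcp_pos: [0.5924, -0.1943, 0.2966]
orientation: [-0.0, 0.893, -0.451, -0.001]
wrist_force: [0.5, 1.1, -2.0]
finger_gap: 0.0369
grip_force: 40.9
```

Run:
```python
from h import *
p,M,s=pose(); im=env.read_camera("wrist"); np.save("w2.npy",im); np.savez("w2p",p=p,M=M); cv2.imwrite("pics/w3.png",cv2.resize(im,(768,576))[:,:,::-1]); print(p,M.round(3),s["clock"],s["joint_pos"])
t=env.read_camera("top"); np.save("top1.npy",t)
```

```text
[ 0.59237523 -0.19432055  0.29655278] [[ 0.594 -0.805 -0.001]
 [-0.805 -0.594  0.001]
 [-0.001  0.    -1.   ]] 6.5333 [-4.45691124e-01  4.09658342e-01  3.43617546e-01  1.50592924e+00
  8.03186438e-05 -2.65230653e+00]
```

View pics/w3.png

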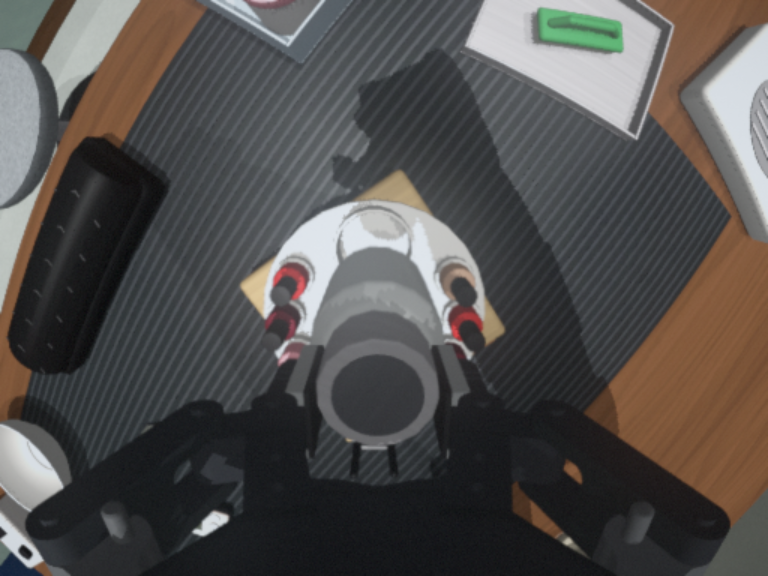

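The wrist view shows the dispenser held upright, its cap at (378,392). Behind it the well rim spans x 337–412 with its far edge at y 203 (768 px scale).

Run:
```python
from h import *
d=np.load("w2p.npz");p,M=d["p"],d["M"]
f=lambda u,v,z:plane(*wray(u/1.5,v/1.5,p,M),z)
L,Rr,F=f(337,240,.086),f(412,240,.086),f(374,203,.086)
print("tool coords mm",[(M.T@(q-p)*1000).round(1)[:2] for q in(L,Rr,F)])
c=M.T@(F-p)*1000-[33.5,0,0]; print("well in tool from far edge",c.round(1),(p+M@np.array([c[0]/1000,(M.T@((L+Rr)/2-p))[1],0])).round(4))
print("cap", (M.T@(f(378,392,.321)-p)*1000).round(1))
for w in((.593,-.1935),(.5946,-.1943)): print((M.T@(np.r_[w,0]-p)*1000).round(1)[:2])
```

```text
tool coords mm [array([ 11.2, -32.1]), array([11.2, 28.3]), array([41. , -2.3])]
well in tool from far edge [  7.5  -2.3 210.5] [ 0.5983 -0.1992  0.2965]
cap [  4.    0.5 -24.5]
[ 0.  -1.1]
[ 1.6 -1.9]
```

{"op": "servo_tool", "data": {
  "increments": [
    {"grip":1,"x":2,"y":-2,"z":20,"roll":0},
    {"grip":1,"x":0,"y":0,"z":30,"roll":0},
    {"grip":1,"x":0,"y":0,"z":30,"roll":0},
    {"grip":1,"x":0,"y":0,"z":25,"roll":0},
    {"grip":1,"x":0,"y":0,"z":9,"roll":0}
  ]
}}

```text
clock: 7.05
tcp_pos: [0.5933, -0.1938, 0.1789]
orientation: [0.0, 0.893, -0.45, -0.003]
wrist_force: [-0.8, 1.0, -0.9]
finger_gap: 0.0369
grip_force: 40.8
```

{"op": "servo_tool", "data": {
  "increments": [
    {"grip":1,"x":0,"y":0,"z":0,"roll":0},
    {"grip":1,"x":0,"y":0,"z":0,"roll":0},
    {"grip":1,"x":0,"y":0,"z":0,"roll":0}
  ]
}}

```text
clock: 7.3
tcp_pos: [0.5966, -0.1953, 0.1854]
orientation: [-0.0, 0.893, -0.449, 0.002]
wrist_force: [-1.2, -0.2, -1.3]
finger_gap: 0.0364
grip_force: 40.8
```

Run:
```python
from h import *
p,M,s=pose(); im=env.read_camera("wrist"); sd=env.read_camera("side"); np.savez("w3p",p=p,M=M,im=im,sd=sd); print(p,s["wrist_force"])
a=cv2.resize(im[110:300,150:350],(400,380),interpolation=2); b=cv2.resize(sd[200:330,300:437],(400,380),interpolation=2)
cv2.imwrite("pics/w4.png",np.hstack([a,b])[:,:,::-1])
```

```text
[ 0.59655216 -0.19529116  0.18537174] [-1.17560884 -0.23835192 -1.33043866]
```

View pics/w4.png

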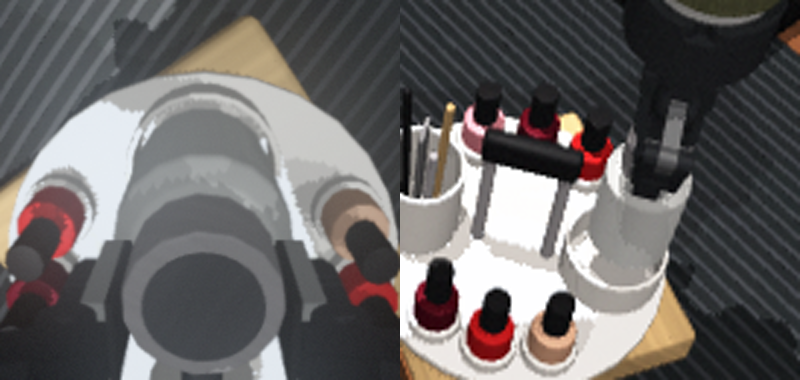

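The wrist crop shows the rim arc spanning x 132–272 with its top at y 83. In the side crop the rim spans x 560–667 and the bottle's bottom is centred at about (633,252).

Run:
```python
from h import *
d=np.load("w3p.npz");p,M=d["p"],d["M"]
c=env.get_calibration("side");f=192/np.tan(np.radians(c["vertical_fov"]/2));K=np.array([[f,0,c["cx"]],[0,f,c["cy"]],[0,0,1]])
def pj(X):
    q=cv2.projectPoints(np.float64([X]),c["rvec"],c["tvec"],K,None)[0][0,0]; return np.round([400+(q[0]-300)*400/137,(q[1]-200)*380/130],1)
an=np.linspace(0,6.28,60)
def ext(cx,cy,r,z):
    P=np.array([pj([cx+r*np.cos(a),cy+r*np.sin(a),z]) for a in an]); return P.min(0),P.max(0)
for o in((0,0),(.004,0),(-.004,0)):
    b=p+M@np.array([o[0],o[1],0]); print("bottle bottom",o,ext(b[0],b[1],.026,.101),"shoulder",ext(b[0],b[1],.026,.173))
for w in((.593,-.1935),(.5946,-.1943),(.5983,-.1992)): print("rim",w,ext(*w,.0335,.086),(M.T@(np.r_[w,0]-p)*1000)[:2].round(1))
g=lambda x,y,z:(M.T@(plane(*wray(150+x/2,110+y/2,p,M),z)-p)*1000).round(1)[:2]
print("wrist rim L,R,top",g(132,150,.086),g(272,150,.086),g(201,83,.086)); print("cap top",g(203,307,.211), "shoulder L/R",g(118,215,.173),g(288,215,.173))
```

```text
bottle bottom (0, 0) (array([583.1, 197.7]), array([665.1, 269.2])) shoulder (array([601.4, 137.1]), array([689.1, 211.1]))
bottle bottom (0.004, 0) (array([589.3, 199.2]), array([671.4, 270.9])) shoulder (array([608. , 138.7]), array([695.8, 212.8]))
bottle bottom (-0.004, 0) (array([577. , 196.1]), array([658.8, 267.6])) shoulder (array([594.8, 135.6]), array([682.3, 209.4]))
rim (0.593, -0.1935) (array([562.2, 200.4]), array([666.4, 292.1])) [-4.1  2.1]
rim (0.5946, -0.1943) (array([564.8, 200. ]), array([669. , 291.6])) [-2.5  1.3]
rim (0.5983, -0.1992) (array([574.2, 202.3]), array([678.6, 294.1])) [3.7 1.2]
wrist rim L,R,top [  8.2 -29.8] [ 8.3 29.5] [36.6 -0.5]
cap top [3.5 0.3] shoulder L/R [ 11.4 -23.7] [11.5 24.2]
```

The side and wrist cues disagree in tool x, so I'll take one larger side zoom.

Run:
```python
from h import *
d=np.load("w3p.npz"); sd=d["sd"][235:310,345:420]
cv2.imwrite("pics/s5.png",cv2.convertScaleAbs(cv2.resize(sd,(600,600),interpolation=cv2.INTER_NEAREST),alpha=1.3,beta=-60)[:,:,::-1])
```

```text
(no output)
```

View pics/s5.png

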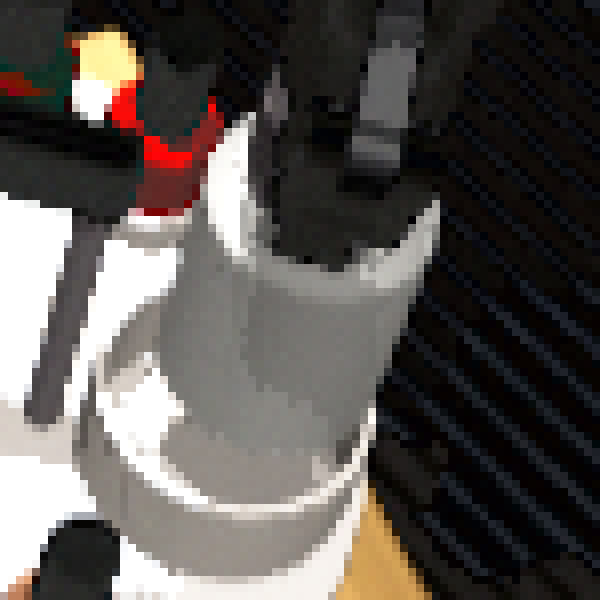

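The side zoom (8×) shows the rim spanning x 88–378 and the bottle's bottom spanning 158–375. The bottle therefore sits about 5.5 mm too far along tool +x. The wrist arc I picked was the base of the wall, which resolves the conflict. I'll shift x by −5.5 mm and descend in stages.

{"op": "servo_tool", "data": {
  "increments": [
    {"grip":1,"x":-5.5,"y":0,"z":0,"roll":0},
    {"grip":1,"x":0,"y":0,"z":0,"roll":0},
    {"grip":1,"x":0,"y":0,"z":8,"roll":0},
    {"grip":1,"x":0,"y":0,"z":8,"roll":0},
    {"grip":1,"x":0,"y":0,"z":6,"roll":0}
  ]
}}

```text
clock: 7.82
tcp_pos: [0.5918, -0.1902, 0.16]
orientation: [-0.0, 0.893, -0.449, -0.0]
wrist_force: [0.0, -0.3, -1.7]
finger_gap: 0.0367
grip_force: 40.8
```

{"op": "servo_tool", "data": {
  "increments": [
    {"grip":1,"x":0,"y":0,"z":0,"roll":0},
    {"grip":1,"x":0,"y":0,"z":0,"roll":0},
    {"grip":1,"x":0,"y":0,"z":0,"roll":0}
  ]
}}

```text
clock: 8.07
tcp_pos: [0.5921, -0.1904, 0.161]
orientation: [-0.0, 0.893, -0.449, -0.0]
wrist_force: [0.4, 0.2, -1.0]
finger_gap: 0.0366
grip_force: 40.8
```

Run:
```python
from h import *
p,M,s=pose(); sd=env.read_camera("side"); print(p,s["wrist_force"],s["ft_torque"]); np.save("s6.npy",sd)
```

```text
[ 0.5921025  -0.19037839  0.16101557] [ 0.40134104  0.18520901 -1.01030838] [-0.00379001  0.00071358  0.08370875]
```

The bottle's bottom is inside the bore with no contact force. Continuing down.

{"op": "servo_tool", "data": {
  "increments": [
    {"grip":1,"x":0,"y":0,"z":8,"roll":0},
    {"grip":1,"x":0,"y":0,"z":8,"roll":0},
    {"grip":1,"x":0,"y":0,"z":5,"roll":0},
    {"grip":1,"x":0,"y":0,"z":0,"roll":0},
    {"grip":1,"x":0,"y":0,"z":0,"roll":0}
  ]
}}

```text
clock: 8.53
tcp_pos: [0.5916, -0.1901, 0.1394]
orientation: [-0.0, 0.893, -0.449, -0.001]
wrist_force: [-0.2, 0.7, -2.1]
finger_gap: 0.0371
grip_force: 40.8
```

{"op": "servo_tool", "data": {
  "increments": [
    {"grip":1,"x":0,"y":0,"z":2,"roll":0},
    {"grip":1,"x":0,"y":0,"z":0,"roll":0}
  ]
}}

```text
clock: 8.7
tcp_pos: [0.5922, -0.1904, 0.1382]
orientation: [-0.0, 0.893, -0.449, 0.0]
wrist_force: [-0.3, 0.5, -2.3]
finger_gap: 0.0368
grip_force: 40.8
```

{"op": "servo_tool", "data": {
  "increments": [
    {"grip":1,"x":0,"y":0,"z":1,"roll":0},
    {"grip":1,"x":0,"y":0,"z":0,"roll":0},
    {"grip":1,"x":0,"y":0,"z":1,"roll":0},
    {"grip":1,"x":0,"y":0,"z":0,"roll":0}
  ]
}}

```text
clock: 9.03
tcp_pos: [0.5924, -0.1905, 0.1365]
orientation: [-0.0, 0.893, -0.449, 0.0]
wrist_force: [0.1, 0.4, -2.0]
finger_gap: 0.037
grip_force: 41.0
```

{"op": "servo_tool", "data": {
  "increments": [
    {"grip":1,"x":0,"y":0,"z":1,"roll":0},
    {"grip":1,"x":0,"y":0,"z":0,"roll":0}
  ]
}}

```text
clock: 9.2
tcp_pos: [0.5926, -0.1906, 0.1364]
orientation: [-0.0, 0.893, -0.449, 0.001]
wrist_force: [-1.7, 0.6, 4.0]
finger_gap: 0.0366
grip_force: 41.4
```

{"op": "servo_tool", "data": {
  "increments": [
    {"grip":1,"x":0,"y":0,"z":1,"roll":0},
    {"grip":1,"x":0,"y":0,"z":0,"roll":0}
  ]
}}

```text
clock: 9.37
tcp_pos: [0.5929, -0.1906, 0.1363]
orientation: [-0.0, 0.893, -0.449, 0.001]
wrist_force: [-1.9, 1.1, 8.4]
finger_gap: 0.037
grip_force: 41.9
```

Seated: force rises at tcp z 0.1363. Relieve, open, and rise.

{"op": "servo_tool", "data": {
  "increments": [
    {"grip":1,"x":0,"y":0,"z":-2,"roll":0},
    {"grip":0.5,"x":0,"y":0,"z":0,"roll":0},
    {"grip":0.3,"x":0,"y":0,"z":0,"roll":0},
    {"grip":0,"x":0,"y":0,"z":0,"roll":0},
    {"grip":0,"x":0,"y":0,"z":0,"roll":0}
  ],
  "grip_force": 40
}}

```text
clock: 9.78
tcp_pos: [0.5921, -0.1903, 0.1359]
orientation: [-0.0, 0.893, -0.449, -0.0]
wrist_force: [-0.2, 0.0, -0.1]
finger_gap: 0.0773
grip_force: 0.0
```

{"op": "servo_tool", "data": {
  "increments": [
    {"grip":0,"x":0,"y":0,"z":0,"roll":0},
    {"grip":0,"x":0,"y":0,"z":0,"roll":0},
    {"grip":0,"x":0,"y":0,"z":0,"roll":0},
    {"grip":0,"x":0,"y":0,"z":-10,"roll":0},
    {"grip":0,"x":0,"y":0,"z":-20,"roll":0}
  ]
}}

```text
clock: 10.2
tcp_pos: [0.5905, -0.1896, 0.1644]
orientation: [0.0, 0.893, -0.449, -0.003]
wrist_force: [0.3, -0.5, -0.6]
finger_gap: 0.0856
grip_force: 0.0
```

{"op": "servo_tool", "data": {
  "increments": [
    {"grip":0,"x":0,"y":0,"z":-30,"roll":0},
    {"grip":0,"x":0,"y":0,"z":-30,"roll":0},
    {"grip":0,"x":0,"y":0,"z":-30,"roll":0},
    {"grip":0,"x":0,"y":0,"z":0,"roll":0},
    {"grip":0,"x":0,"y":0,"z":0,"roll":0}
  ]
}}

```text
clock: 10.62
tcp_pos: [0.5935, -0.191, 0.2596]
orientation: [-0.0, 0.893, -0.449, 0.003]
wrist_force: [-0.1, -0.1, -0.6]
finger_gap: 0.0855
grip_force: 0.0
```

Run:
```python
from h import *
p,M,s=pose(); im=env.read_camera("wrist"); sd=env.read_camera("side"); tp=env.read_camera("top"); np.savez("w7p",p=p,M=M,im=im,sd=sd,tp=tp); print(p,M.round(3),s["wrist_force"])
a=cv2.resize(im[90:290,150:350],(400,400),interpolation=2); b=cv2.resize(sd[220:320,320:420],(400,400),interpolation=2)
cv2.imwrite("pics/w7.png",np.hstack([a,b])[:,:,::-1])
```

```text
[ 0.59347942 -0.19097926  0.2596039 ] [[ 0.596 -0.803  0.005]
 [-0.803 -0.596 -0.002]
 [ 0.005 -0.003 -1.   ]] [-0.12054328 -0.12660034 -0.55475659]
```

View pics/w7.png

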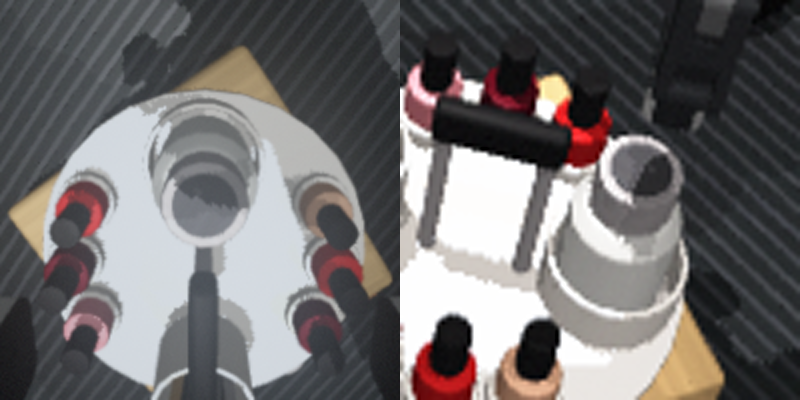

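The dispenser stands upright in the well. The wrist crop shows the handle's near end at (203,272) with the bar running straight down to (201,395), so it is aligned with tool x. In the side crop the bar runs (437,120)–(570,148).

Run:
```python
from h import *
d=np.load("w7p.npz");p,M=d["p"],d["M"]
g=lambda x,y,z:(M.T@(plane(*wray(150+x/2,90+y/2,p,M),z)-p)*1000).round(1)[:2]
print("bar near end",g(203,272,.176),"far",g(202,390,.176),"cap",g(205,208,.162))
S=lambda x,y:(320+(x-400)/4,220+y/4)
for z in(.163,.17): print("side ends",[(M.T@(plane(*ray("side",*S(*q)),z)-p)*1000).round(1)[:2] for q in((437,120),(570,148))],"cap",(M.T@(plane(*ray("side",*S(643,168)),.162)-p)*1000).round(1)[:2])
```

```text
bar near end [-22.5   0.4] far [-80.3  -0. ] cap [0.8 1.2]
side ends [array([-91.7,   2.1]), array([-31.6,  -0.3])] cap [1.2 0.2]
side ends [array([-91.4,   6.8]), array([-31.9,   4.4])] cap [1.2 0.2]
```

{"op": "servo_tool", "data": {
  "increments": [
    {"grip":0,"x":-31,"y":0.5,"z":0,"roll":0},
    {"grip":0,"x":-31,"y":0.5,"z":0,"roll":0},
    {"grip":0,"x":0,"y":0,"z":20,"roll":0},
    {"grip":0,"x":0,"y":0,"z":30,"roll":0},
    {"grip":0,"x":0,"y":0,"z":30,"roll":0}
  ]
}}

```text
clock: 11.18
tcp_pos: [0.554, -0.1406, 0.1753]
orientation: [-0.0, 0.894, -0.449, 0.0]
wrist_force: [0.7, 0.8, -0.9]
finger_gap: 0.0854
grip_force: 0.0
```

{"op": "servo_tool", "data": {
  "increments": [
    {"grip":0,"x":0,"y":0,"z":20,"roll":0},
    {"grip":0,"x":0,"y":0,"z":10,"roll":0},
    {"grip":0,"x":0,"y":0,"z":0,"roll":0},
    {"grip":0,"x":0,"y":0,"z":0,"roll":0}
  ]
}}

```text
clock: 11.52
tcp_pos: [0.554, -0.141, 0.1459]
orientation: [-0.0, 0.893, -0.449, -0.001]
wrist_force: [0.3, -0.1, 0.7]
finger_gap: 0.0853
grip_force: 0.0
```

{"op": "servo_tool", "data": {
  "increments": [
    {"grip":0.5,"x":0,"y":0,"z":0,"roll":0},
    {"grip":0.6,"x":0,"y":0,"z":0,"roll":0},
    {"grip":0.7,"x":0,"y":0,"z":0,"roll":0},
    {"grip":0.75,"x":0,"y":0,"z":0,"roll":0},
    {"grip":0.8,"x":0,"y":0,"z":0,"roll":0}
  ],
  "grip_force": 25
}}

```text
clock: 11.93
tcp_pos: [0.5548, -0.1414, 0.147]
orientation: [-0.0, 0.893, -0.449, 0.001]
wrist_force: [-0.2, 0.3, 0.4]
finger_gap: 0.0255
grip_force: 0.0
```

{"op": "servo_tool", "data": {
  "increments": [
    {"grip":1,"x":0,"y":0,"z":0,"roll":0},
    {"grip":1,"x":0,"y":0,"z":0,"roll":0},
    {"grip":1,"x":0,"y":0,"z":0,"roll":0},
    {"grip":1,"x":0,"y":0,"z":0,"roll":0},
    {"grip":1,"x":0,"y":0,"z":0,"roll":0}
  ],
  "grip_force": 25
}}

```text
clock: 12.35
tcp_pos: [0.5563, -0.14, 0.147]
orientation: [-0.002, 0.894, -0.449, 0.001]
wrist_force: [5.0, 6.1, 0.4]
finger_gap: 0.0124
grip_force: 29.4
```

{"op": "servo_tool", "data": {
  "increments": [
    {"grip":1,"x":0,"y":-2,"z":0,"roll":0},
    {"grip":1,"x":0,"y":0,"z":0,"roll":0},
    {"grip":1,"x":0,"y":0,"z":0,"roll":1},
    {"grip":1,"x":0,"y":0,"z":0,"roll":2},
    {"grip":1,"x":0,"y":0,"z":0,"roll":3}
  ],
  "grip_force": 50
}}

```text
clock: 12.77
tcp_pos: [0.5564, -0.14, 0.147]
orientation: [-0.0, 0.868, -0.496, 0.001]
wrist_force: [1.0, 1.5, 4.6]
finger_gap: 0.0125
grip_force: 51.4
```

{"op": "servo_tool", "data": {
  "increments": [
    {"grip":1,"x":0,"y":0,"z":0,"roll":4},
    {"grip":1,"x":0,"y":0,"z":0,"roll":4},
    {"grip":1,"x":0,"y":0,"z":0,"roll":4},
    {"grip":1,"x":0,"y":0,"z":0,"roll":4},
    {"grip":1,"x":0,"y":0,"z":0,"roll":4}
  ]
}}

```text
clock: 13.18
tcp_pos: [0.5568, -0.1398, 0.147]
orientation: [-0.001, 0.768, -0.64, 0.001]
wrist_force: [1.8, 2.2, 3.8]
finger_gap: 0.0123
grip_force: 51.3
```

Low forces. So far it has turned 26 of the 145.5 degrees, so I'll continue.

{"op": "servo_tool", "data": {
  "increments": [
    {"grip":1,"x":0,"y":0,"z":0,"roll":4},
    {"grip":1,"x":0,"y":0,"z":0,"roll":4},
    {"grip":1,"x":0,"y":0,"z":0,"roll":4},
    {"grip":1,"x":0,"y":0,"z":0,"roll":4},
    {"grip":1,"x":0,"y":0,"z":0,"roll":4}
  ]
}}

```text
clock: 13.6
tcp_pos: [0.5573, -0.1398, 0.147]
orientation: [0.001, -0.646, 0.764, -0.001]
wrist_force: [3.2, 2.1, 2.8]
finger_gap: 0.0122
grip_force: 51.2
```

{"op": "servo_tool", "data": {
  "increments": [
    {"grip":1,"x":0,"y":0,"z":0,"roll":4},
    {"grip":1,"x":0,"y":0,"z":0,"roll":4},
    {"grip":1,"x":0,"y":0,"z":0,"roll":4},
    {"grip":1,"x":0,"y":0,"z":0,"roll":4},
    {"grip":1,"x":0,"y":0,"z":0,"roll":4}
  ]
}}

```text
clock: 14.02
tcp_pos: [0.5577, -0.1399, 0.147]
orientation: [0.002, -0.503, 0.864, -0.001]
wrist_force: [4.6, 2.0, 3.8]
finger_gap: 0.0122
grip_force: 51.0
```

{"op": "servo_tool", "data": {
  "increments": [
    {"grip":1,"x":0,"y":0,"z":0,"roll":4},
    {"grip":1,"x":0,"y":0,"z":0,"roll":4},
    {"grip":1,"x":0,"y":0,"z":0,"roll":4},
    {"grip":1,"x":0,"y":0,"z":0,"roll":4},
    {"grip":1,"x":0,"y":0,"z":0,"roll":4}
  ]
}}

```text
clock: 14.43
tcp_pos: [0.5581, -0.1402, 0.1471]
orientation: [0.002, -0.345, 0.938, -0.001]
wrist_force: [4.5, 1.3, 2.1]
finger_gap: 0.0121
grip_force: 50.9
```

{"op": "servo_tool", "data": {
  "increments": [
    {"grip":1,"x":0,"y":0,"z":0,"roll":4},
    {"grip":1,"x":0,"y":0,"z":0,"roll":4},
    {"grip":1,"x":0,"y":0,"z":0,"roll":4},
    {"grip":1,"x":0,"y":0,"z":0,"roll":4},
    {"grip":1,"x":0,"y":0,"z":0,"roll":4}
  ]
}}

```text
clock: 14.85
tcp_pos: [0.5583, -0.1406, 0.147]
orientation: [0.002, -0.177, 0.984, -0.001]
wrist_force: [5.7, -0.8, 1.8]
finger_gap: 0.0122
grip_force: 50.8
```

{"op": "servo_tool", "data": {
  "increments": [
    {"grip":1,"x":0,"y":0,"z":0,"roll":4},
    {"grip":1,"x":0,"y":0,"z":0,"roll":4},
    {"grip":1,"x":0,"y":0,"z":0,"roll":4},
    {"grip":1,"x":0,"y":0,"z":0,"roll":4},
    {"grip":1,"x":0,"y":0,"z":0,"roll":4}
  ]
}}

```text
clock: 15.27
tcp_pos: [0.5584, -0.141, 0.147]
orientation: [0.002, -0.003, 1.0, -0.001]
wrist_force: [6.2, -1.1, 0.5]
finger_gap: 0.0122
grip_force: 50.8
```

{"op": "servo_tool", "data": {
  "increments": [
    {"grip":1,"x":0,"y":0,"z":0,"roll":4},
    {"grip":1,"x":0,"y":0,"z":0,"roll":4},
    {"grip":1,"x":0,"y":0,"z":0,"roll":4},
    {"grip":1,"x":0,"y":0,"z":0,"roll":3},
    {"grip":1,"x":0,"y":0,"z":0,"roll":2}
  ]
}}

```text
clock: 15.68
tcp_pos: [0.5584, -0.1414, 0.147]
orientation: [0.003, 0.144, 0.99, -0.001]
wrist_force: [5.9, -3.0, 0.2]
finger_gap: 0.012
grip_force: 50.7
```

{"op": "servo_tool", "data": {
  "increments": [
    {"grip":1,"x":0,"y":0,"z":0,"roll":2},
    {"grip":1,"x":0,"y":0,"z":0,"roll":1},
    {"grip":1,"x":0,"y":0,"z":0,"roll":0},
    {"grip":1,"x":0,"y":0,"z":0,"roll":0},
    {"grip":1,"x":0,"y":0,"z":0,"roll":0}
  ]
}}

```text
clock: 16.1
tcp_pos: [0.5584, -0.1415, 0.1471]
orientation: [0.003, 0.169, 0.986, -0.001]
wrist_force: [5.5, -3.6, 0.1]
finger_gap: 0.0123
grip_force: 50.7
```

Run:
```python
from h import *
p,M,s=pose(); im=env.read_camera("wrist"); sd=env.read_camera("side"); tp=env.read_camera("top"); np.savez("w8p",p=p,M=M,im=im,sd=sd,tp=tp)
print(p,"tool x angle",np.degrees(np.arctan2(M[1,0],M[0,0])),s["wrist_force"],s["ft_torque"],s["joint_pos"][5])
cv2.imwrite("pics/w8.png",np.hstack([cv2.resize(im,(400,300)),cv2.resize(sd[200:350,260:420],(400,300),interpolation=2)])[:,:,::-1])
```

```text
[ 0.55836911 -0.14145591  0.14706739] tool x angle 160.54257272970753 [ 5.51885165 -3.64425513  0.13600055] [-0.41124014 -0.80020136 -0.01357039] -0.04782488018220573
```

All 10 views are used, so the final check is numeric: I'll find the cap by Hough in the wrist image and compare its bearing with the base front.

Run:
```python
from h import *
d=np.load("w8p.npz");p,M,im=d["p"],d["M"],d["im"]
g=cv2.medianBlur(cv2.cvtColor(im,cv2.COLOR_RGB2GRAY),5)
h=cv2.HoughCircles(g,cv2.HOUGH_GRADIENT,1,30,param1=80,param2=22,minRadius=18,maxRadius=60)
ax=np.array([.5555,-.1422,0])
for u,v,r in h[0][:6]:
    q=plane(*wray(u,v,p,M),.162); t=q-ax; print((u,v,r),"tool mm",(M.T@(q-p)*1000).round(1)[:2],"bearing",np.degrees(np.arctan2(t[1],t[0])).round(1))
# wood base in wrist view: edge line directions on z=.04
hs=cv2.cvtColor(im,cv2.COLOR_RGB2HSV); m=cv2.inRange(hs,(10,60,110),(28,190,255)); cs,_=cv2.findContours(m,0,1)
for c in sorted(cs,key=cv2.contourArea)[-4:]: print("wood",cv2.contourArea(c),cv2.boundingRect(c))
```

```text
(np.float32(251.5), np.float32(113.5), np.float32(44.9)) tool mm [67.1 -0.6] bearing 159.6
(np.float32(56.5), np.float32(89.5), np.float32(56.1)) tool mm [ 84.9 -96.9] bearing -150.4
(np.float32(69.5), np.float32(173.5), np.float32(58.3)) tool mm [ 42.  -92.5] bearing -133.0
(np.float32(50.5), np.float32(220.5), np.float32(58.3)) tool mm [  15.9 -111.6] bearing -116.4
(np.float32(102.5), np.float32(221.5), np.float32(56.1)) tool mm [ 16.7 -76.3] bearing -120.3
(np.float32(43.5), np.float32(130.5), np.float32(42.7)) tool mm [  65.1 -107.2] bearing -140.2
wood 92.0 (4, 338, 32, 9)
wood 103.0 (0, 0, 18, 15)
wood 947.0 (143, 78, 55, 54)
wood 966.0 (304, 77, 55, 52)
```

The cap lies straight ahead at bearing 160°, against 161° for the base front. The two wooden base corners sit symmetrically about it at u 143–198 and 304–359. The handle is still held at 50 N.

```bash
python3 -c "
from workcell import env
print(env.get_state()['qvel'].round(3)); print(env.hand_in())"
```

```text
[ 0.    -0.    -0.001 -0.002  0.001 -0.   ]
the job is handed in; nothing more can be done
None
```

The dispenser stands upright in the well, the carousel is turned so the dispenser lines up with the drawer knob to within about 2°, and the fingers still hold the handle at about 50 N; the job is handed in, with no verdict shown.

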